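Hold the tilting kettle on its test mark

TASK

Test the tilt cut-out of the tabletop kettle: take it by its sprung side handle only, bring it up off its rest until the pointer stands over the brass tab, and keep the pointer over the tab for five seconds without a break. Then let it gently back down onto its rest and let go; never let it swing fast, slam or tip forward against its front stop, and leave the tab and the other things on the counter alone.

Things in the scene. Friction and masses are not known exactly. Their poses are not given: they have to be found in the camera images.
- stand: fixed steel stand, base 250 x 270 x 35 mm with two uprights. Origin: centre of its underside on the counter; z up, y along the kettle's axle, x away from the robot at yaw 0. The axle lies 150 mm above the origin; handle on the -y side, pointer and scale on the +y side.
- axle (a point): middle of the kettle's axle, 150 mm above the stand's origin; axes as the stand's (y along the axle)
- cradle (a joint): rocking angle of the kettle (rad): 0 = on its rest, leaning back 0.5 rad towards stand +x; grows as it comes up and its top goes to stand -x; 0.5 upright; front stop 1.1. Low friction, damping 0.1 N m s/rad. Top-heavy: its weight pulls back below about 0.54, forward above, and it falls either way. Swing faster than 1.3 rad/s counts as a slam
- handle (a joint): handle angle relative to the kettle (rad), 0 = spring relaxed, in line with the kettle's upright axis; positive = ahead in the direction of growing cradle. Spring 0.40 N m/rad, damping 0.02 N m s/rad, stops at +-1.4. Handle's lean from upright to stand -x = cradle + handle - 0.5. On the rest it must lead by about 0.8 (0.55 to 1.15) before the kettle lifts, then fall back
- grip (a point): grip point, middle of the free part of the handle's round black bar (22 mm diameter, 100 mm long, level, along stand y); 170 mm from the axle line, 197 mm to -y of the axle's middle. Pinch from above, fingers closing along stand x (the bar turns in the pads). It moves on an arc about the axle. The steel arm meets the bar 49 mm from here to +y
- mark (a joint): setting of the brass tab on the scale (rad), same zero and direction as cradle: the pointer stands on the middle of the tab when cradle equals mark. It differs from run to run, 0.42 to 0.72; stiff, not to be moved.
- pointer_tip (a point): tip of the flat black pointer, fixed to the kettle, 170 mm from the axle, 137 mm to +y of its middle
- mark_tip (a point): middle of the inner edge of the brass tab, on the pointer's arc (170 mm from the axle); the tab is 34 mm wide along the arc, so the pointer is over it within 17 mm (0.1 rad) of this point
- heater: black heater disc 90 mm wide under the kettle's bottom, fixed to it, 0.3 kg; origin on the axle, give or take 8 mm; hot, not to be touched
- squeeze: red squeeze bottle standing upright, diameter 64 mm, 190 mm high; origin centre of its underside; bystander
- bowl: steel bowl, rim radius 75 mm, 70 mm high; origin centre of its underside; bystander
- cup: white mug, rim radius 38 mm, 80 mm high; origin centre of its underside; bystander
- kettle (a point): steel kettle with lid, spout lip towards stand -x and black pointer; 188 mm wide, 215 mm high; origin on the axle, z along its upright axis (top 136 mm above, bottom 77 mm below). Hot: not to be touched. With heater: 3.6 kg, inertia about the axle 0.020 kg m2, weight moment 0.65 N m x sin(cradle - 0.54), nominal; hidden masses shift 0.65 by up to 25 %, 0.54 by 0.1

How it is judged:
On the way, in this order (a step that is already met when the one before it is completed fails the run):
1. the pointer stays over the brass tab (tip within 17 mm of the tab's middle) for five seconds on end (distance between pointer_tip and mark_tip below 0.017 m), for 5 s.
2. the kettle is back down on its rest (value of joint cradle below 0.04 rad), for 0.2 s.
At the end, for the whole second after the job is handed in: The kettle lies still on its rest (cradle under 0.04 rad, under 0.1 rad/s), the tab is where it was (8 mm) and everything is released (value of joint cradle below 0.04 rad and velocity of joint cradle between -0.1 and 0.1 rad/s and distance of mark_tip from where it was at the start of the episode below 0.008 m); the robot touches nothing.
It fails at once if the kettle swings fast or slams (more than 1.3 rad/s) (velocity of joint cradle above 1.3 rad/s or velocity of joint cradle below -1.3 rad/s).
It fails at once if the kettle tips forward against its front stop (value of joint cradle above 1.05 rad).
It fails at once if the robot touches the kettle, its pointer or the heater instead of the handle (more than 0.5 N) (contact force between any of the arm, the fingers and heater above 0.5 N or contact force between any of the arm, the fingers and cradle_c0 above 0.5 N or contact force between any of the arm, the fingers and cradle_c1 above 0.5 N or contact force between any of the arm, the fingers and cradle_c2 above 0.5 N or contact force between any of the arm, the fingers and cradle_c3 above 0.5 N or contact force between any of the arm, the fingers and cradle_c4 above 0.5 N or contact force between any of the arm, the fingers and cradle_c5 above 0.5 N or contact force between any of the arm, the fingers and cradle_c6 above 0.5 N or contact force between any of the arm, the fingers and cradle_c7 above 0.5 N).
It fails at once if the tab is shifted (distance of mark_tip from where it was at the start of the episode above 0.008 m).
It fails at once if the squeeze bottle, bowl or cup is moved (distance of any of squeeze, bowl, cup from where it was at the start of the episode above 0.03 m).
It also fails if it takes over 72 s, if anything falls off the work surface, if the arm or the gripper's body presses on something with over 40 N, if the wrist force passes 120 N, or if a joint passes its speed limit or range.

ROBOT

A 6-joint arm with a two-finger parallel gripper is mounted at the origin on the work surface. World frame = base frame: x ahead of the robot, y to its left, z up, the work surface at z = 0. Lengths are in m, angles in rad, forces in N, time in s.
With the tool pointing down it reaches from about 0.375 to 0.9 m from the base axis. Payload 3.1 kg.
Tool frame: the origin (TCP) lies midway between the tips of the shut fingers; the grasp point (between the pads) lies 19 mm behind it; z points along the fingers, y is the line along which they close (so a half turn about z gives the same grasp; the last joint's range is limited). The gripper opens to 87 mm and grips with 3 to 60 N. Pads are 19 mm wide; open, the fingers measure 117 mm over their backs; the gripper's body (75 mm by 190 mm) begins 51 mm behind the grasp point.
Start: joints at [-1.524, 0.527, 1.433, -0, 1.181, -0.178], TCP at [0.14, -0.609, 0.223] pointing down, gripper open.
Joint ranges: [-3.08, 3.08], [-0.75, 2.2], [0.22, 2.44], [-1.43, 4.57], [0, 2.65], [-2.85, 2.85]. Speed limits (rad/s): [2.79, 2.79, 3.14, 3.14, 3.14, 3.14].

INTERFACE

Orientations are given as a unit quaternion [x, y, z, w].
In Python, from rig import robot gives the robot as it stands. The module is installed in compiled form; this text tells all that it offers.
- The arm moves only by the tool play_rows, never from a script. Its arguments are lists of equal length, an entry for each row: "gripper": the closure, from -1 (fully open) to 1 (shut); "delta_pos": the shift along the tool's x, y, z in cm, a list of three; "turn": the turn, a rotation vector about the tool's x, y, z in rad, a list of three. A call has 1 to 12 rows; each row is the pose to reach, as a shift and turn from the pose commanded when the call began, along the tool's axes at that moment; what a row does not reach only later rows make up. A row lasts 1/8 s, in which the tool goes at most 62.5 mm and 10.7 degrees, less where a joint would pass 70% of its speed; a pose out of reach is approached as far as the arm can. A call with a gripper value outside its range is refused whole. The fingers move at their own pace and stop on an object; "squeeze" is the grip in N (left out, the last holds). Time passes only in rows, so rows that repeat a pose let the fingers close. It gives the time, the measured TCP pose, the force, the opening and the grip force at its end, in the units of the state.
- robot.get_obs(): the state, without advancing time (a new reading comes with each control period).
- robot.camera(name): name is "scene" or "top" or "wrist"; returns a dict with "color" (384x512x3 uint8, red, green, blue), "vfov" (degrees; the focal length in pixels is half the picture's height over the tangent of half this angle, whatever the lens; pixels are square), "cx", "cy" (the principal point, pixels), "R" (3x3) and "t" (3): a world point X has camera coordinates R X + t. Camera axes: x right, y down, z forward; pixel columns grow to the right and rows downward; lengths in m; the calibration is good to about 2 mm. A picture is of the moment at which its call begins. There is no depth.
- robot.hand_in(): hands the job in; it is judged then, once.
The state is a dict: "time": time; "q": joint angles; "joint_velocities": joint speeds; "joint_torque": joint torques, N m; "position": TCP position; "tool_rot": TCP orientation; "ft_force": force on the tool from outside, world axes, zero at the start; "moment": the same for the moment, N m; "grip_width": finger opening in m; "grip_force": force on a finger pad.
Only numpy, scipy, OpenCV 4.12 (cv2) and the standard library are available. Lean on these libraries where they do the work, as an engineer would, in place of code of your own. Each camera call takes 0.05 s, during which the arm holds its last target. There are 200 camera calls.

## Working session

There is one attempt and no reset: what is moved stays moved. The work goes in short steps, Python scripts to look and compute and a tool call to move; the robot and the scene stay as the last step left them, time stands still between calls to the robot, and variables do not carry over. Pictures are saved under pics/ and viewed, at most 10 in all, crops included, and the job is handed in when it is done.

Besides the shell and the picture viewer there is one more tool, called after "Emit:" in YAML: its name, and indented under it one key for each argument. play_rows: Moves the arm, as the interface text tells. Its arguments: {"type":"object","properties":{"gripper":{"type":"array","items":{"type":"number"}},"delta_pos":{"type":"array","items":{"type":"array","items":{"type":"number"}}},"turn":{"type":"array","items":{"type":"array","items":{"type":"number"}}},"squeeze":{"type":"number"}},"required":["gripper","delta_pos","turn"]}

```bash
mkdir -p pics
cat > h.py <<'E'
import numpy as np, cv2
from rig import robot
def snap(n,f):
    c=robot.camera(n); cv2.imwrite(f'pics/{f}.png',c['color'][:,:,::-1]); np.savez(f'pics/{f}.npz',**{k:c[k] for k in('vfov','cx','cy','R','t')}); return c
def load(f): return np.load(f'pics/{f}.npz')
def proj(c,X):
    f=192/np.tan(np.radians(c['vfov'])/2); p=c['R']@np.asarray(X,float)+c['t']; return np.array([c['cx']+f*p[0]/p[2],c['cy']+f*p[1]/p[2]])
def ray(c,u,v):
    f=192/np.tan(np.radians(c['vfov'])/2); d=c['R'].T@np.array([(u-c['cx'])/f,(v-c['cy'])/f,1]); return -c['R'].T@c['t'],d/np.linalg.norm(d)
def atz(c,u,v,z):
    o,d=ray(c,u,v); return o+d*(z-o[2])/d[2]
E
python3 - <<'E'
from h import *
a=snap('scene','s0');b=snap('top','t0')
im=np.hstack([cv2.imread('pics/s0.png')])
for n in('s0','t0'): cv2.imwrite(f'pics/{n}b.png',cv2.resize(cv2.imread(f'pics/{n}.png'),(800,600),interpolation=cv2.INTER_CUBIC)); c=load(n); print(n,-c['R'].T@c['t'],c['R'][2],c['vfov'],c['cx'],c['cy'])
print(robot.get_obs())
E
```

```text
s0 [1.39789722 0.92863959 1.35835003] [-0.48695049 -0.53070755 -0.69370651] 43.783368746817665 249.69167020248403 196.9049489478967
t0 [0.32088678 0.0236864  1.49887479] [ 0.18653919  0.01100094 -0.98238593] 46.66787787133643 254.94001505190795 195.17380979128455
{'time': 0.1, 'q': array([-1.52347873e+00,  5.28361466e-01,  1.43378175e+00, -3.10227185e-05,
        1.18141439e+00, -1.78472311e-01]), 'joint_velocities': array([ 0.00012184, -0.00151554, -0.00132246,  0.00037113, -0.00202897,
       -0.00069521]), 'joint_torque': array([-2.49628711e-04, -4.40984774e+01, -1.77150679e+01,  6.34505949e-02,
        5.33890666e-02, -4.53953658e-05]), 'position': array([ 0.13992743, -0.60844854,  0.2216743 ]), 'tool_rot': array([ 9.93632985e-01,  1.12661106e-01,  5.00685407e-05, -9.81306442e-04]), 'ft_force': array([-0.59241287, -0.05506039, -0.69358252]), 'moment': array([-0.0027996 , -0.02508602, -0.04757154]), 'grip_force': 0.0, 'grip_width': 0.08719816451964847}
```

View pics/s0b.png

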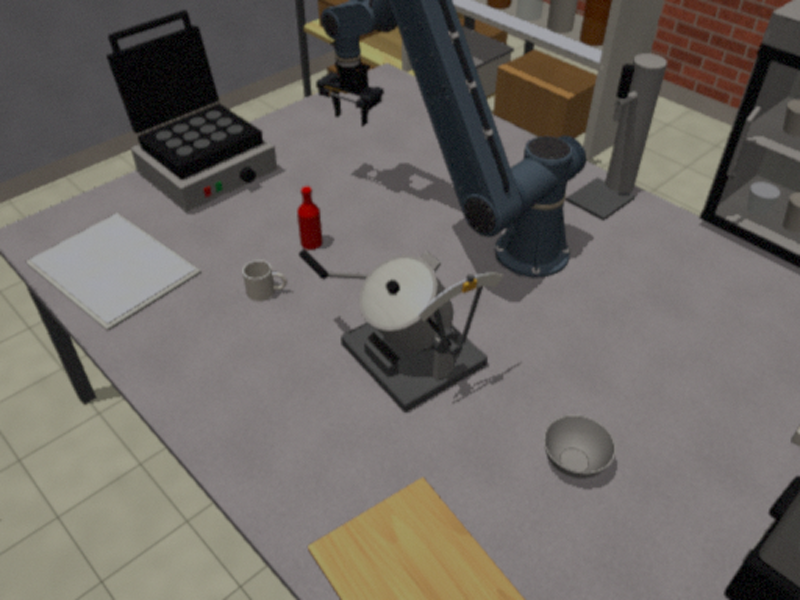

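View pics/t0b.png

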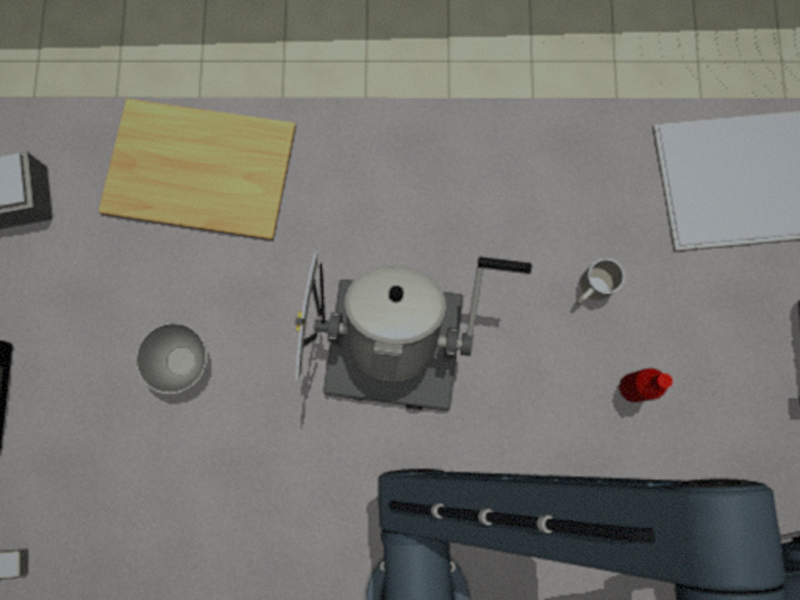

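The scene view shows the kettle at (405,310) with the brass tab at (470,284). The top view shows the handle bar from (480,262) to (530,267) and the stand base with corners near (340,282), (463,293), (449,408) and (326,393). I'll enlarge both.

Run:
```python
from h import *
# crops: top x 180..350,y 155..275 ; scene x180..350,y145..265
t=cv2.imread('pics/t0.png')[155:268,182:345]; s=cv2.imread('pics/s0.png')[155:268,182:345]
cv2.imwrite('pics/t0c.png',cv2.resize(t,None,fx=4.9,fy=4.9,interpolation=cv2.INTER_CUBIC))
cv2.imwrite('pics/s0c.png',cv2.resize(s,None,fx=4.9,fy=4.9,interpolation=cv2.INTER_CUBIC))
```

```text
(no output)
```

View pics/t0c.png

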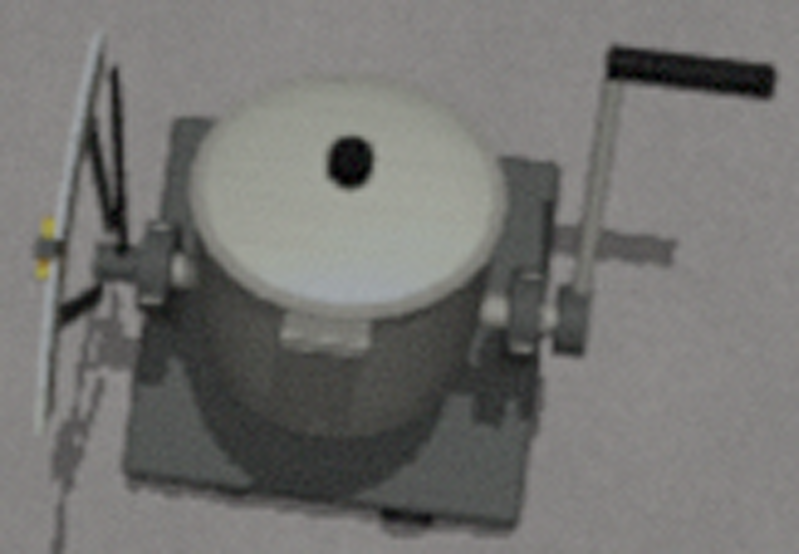

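View pics/s0c.png

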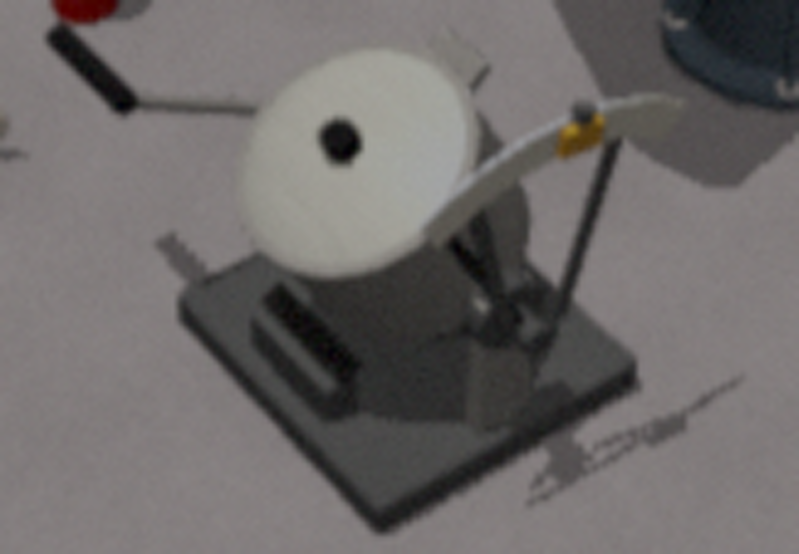

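In the top crop the bar runs (610,63)-(773,80), the tab is at (45,248) and the pointer tip at (115,68). In the scene crop the bar runs (55,33)-(125,103), the tab is at (582,135), and the base corners are at (182,300), (380,517) and (635,362). Next I fit the stand pose.

```bash
cat > fit.py <<'E'
from h import *
from scipy.optimize import least_squares
T,S=load('t0'),load('s0')
px=lambda x,y:np.array([(x+.5)/4.9-.5+182,(y+.5)/4.9-.5+155])
def W(p,P):
    c,s=np.cos(p[2]),np.sin(p[2]); return np.array([p[0]+c*P[0]-s*P[1],p[1]+s*P[0]+c*P[1],P[2]])
# lean toward -x; point at radius r, lean a, lateral y
L=lambda r,a,y:[-r*np.sin(a),y,.15+r*np.cos(a)]
B=[(T,(172,118),(.125,.135,.035)),(T,(557,160),(.125,-.135,.035)),(S,(182,302),(.125,-.135,.035)),(S,(380,517),(.125,.135,.035)),(S,(635,362),(-.125,.135,.035))]
def obs(p):
    o=[(c,m,P) for c,m,P in B]
    o+=[(T,(610,63),L(.17,p[3],-.147)),(T,(773,80),L(.17,p[3],-.247)),(S,(55,33),L(.17,p[3],-.247)),(S,(125,103),L(.17,p[3],-.147)),
        (T,(115,68),L(.17,-.5,.137)),(T,(45,248),L(p[4],p[5],p[6])),(S,(582,135),L(p[4],p[5],p[6]))]
    return o
res=lambda p:np.concatenate([proj(c,W(p,P))-px(*m) for c,m,P in obs(p)])
if __name__=='__main__':
    r=least_squares(res,[.45,0,0,-.5,.18,0.,.14],loss='soft_l1'); p=r.x
    print(p.round(4)); print(r.fun.reshape(-1,2).round(1))
    print('mark',p[5]+.5,'grip',W(p,L(.17,p[3],-.197)),'axle',W(p,(0,0,.15)))
    np.save('p.npy',p)
E
python3 fit.py
```

```text
[ 0.5201  0.0534 -0.1278 -1.0375  0.186   0.1357  0.1511]
[[-0.5 -1.9]
 [ 0.4 -0.1]
 [-1.4 -1.5]
 [-0.3 -0.5]
 [ 1.7  0.3]
 [ 0.  -0.9]
 [ 0.9 -0. ]
 [ 0.3 -0.1]
 [ 0.4  0.2]
 [-1.   1.8]
 [ 0.2 -0.1]
 [ 0.3  0. ]]
mark 0.6357362822238457 grip [ 0.64016104 -0.16064744  0.23641993] axle [0.52007668 0.05340942 0.15      ]
```

```bash
cat >> h.py <<'E'
from scipy.spatial.transform import Rotation as Rn
def goto(X,yaw):
    "tool-frame delta (cm) and turn from the measured pose to world X, tool y at yaw, tool down"
    o=robot.get_obs(); R=Rn.from_quat(o['tool_rot'])
    y=np.array([np.cos(yaw),np.sin(yaw),0]); z=np.array([0,0,-1.]); G=Rn.from_matrix(np.c_[np.cross(y,z),y,z])
    return (R.inv().apply(np.array(X)-o['position'])*100).round(2),(R.inv()*G).as_rotvec().round(4)
E
python3 - <<'E'
from h import *
p=np.load('p.npy'); T=load('t0')
print('bottle',atz(T,640*.64,392*.64,0),'cup',atz(T,600*.64,285*.64,.04))
print(goto([.64,-.161,.35],p[2]), goto([.14,-.609,.35],p[2]))
E
```

```text
bottle [ 0.41890371 -0.47695266  0.        ] cup [ 0.64357915 -0.39138841  0.04      ]
(array([ 58.76, -32.44, -12.75]), array([-0.0015, -0.0015, -1.2172])) (array([ -0.  ,   0.03, -12.83]), array([-0.0015, -0.0015, -1.2172]))
```

Emit:
play_rows:
  gripper: [-1, -1, -1, -1, -1, -1, -1, -1, -1, -1, -1, -1]
  delta_pos:
    - [0, 0, -6]
    - [0, 0, -12.7]
    - [5, -3, -12.7]
    - [10, -6, -12.7]
    - [16, -9, -12.7]
    - [22, -12, -12.7]
    - [28, -15, -12.7]
    - [34, -18.5, -12.7]
    - [40, -22, -12.7]
    - [46, -25.3, -12.7]
    - [52, -28.7, -12.7]
    - [56, -31, -12.7]
  turn:
    - [0, 0, 0]
    - [0, 0, 0]
    - [0, 0, -0.12]
    - [0, 0, -0.25]
    - [0, 0, -0.4]
    - [0, 0, -0.55]
    - [0, 0, -0.7]
    - [0, 0, -0.85]
    - [0, 0, -1.0]
    - [0, 0, -1.12]
    - [0, 0, -1.217]
    - [0, 0, -1.217]

```text
time: 1.6
position: [0.6, -0.196, 0.3491]
tool_rot: [0.751, 0.661, -0.0, -0.0]
ft_force: [0.0, -0.8, 0.1]
grip_width: 0.0871
grip_force: 0.0
```

Run:
```python
from h import *
p=np.load('p.npy'); print(robot.get_obs()['position'],goto([.64,-.161,.35],p[2]))
for n in ('wrist','scene'): snap(n,n+'1')
w=cv2.imread('pics/wrist1.png')
cv2.imwrite('pics/w1b.png',cv2.resize(w,(800,600),interpolation=cv2.INTER_CUBIC))
from fit import W,L
c=load('wrist1')
for y in (-.147,-.247): print(proj(c,W(p,L(.17,p[3],y)))*800/512)
```

```text
[ 0.59998874 -0.19600516  0.34905323] (array([ 3.98,  3.52, -0.1 ]), array([-0.0008, -0.    ,  0.0004]))
[476.77930314 114.13193657]
[469.68598699 312.95825142]
```

View pics/w1b.png

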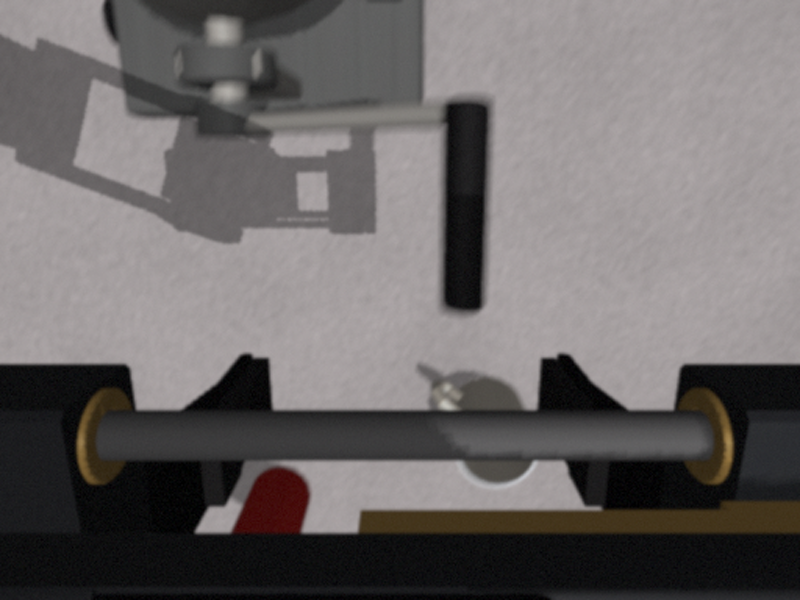

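The wrist view shows the bar axis running (467,102)-(462,309) and the shaft near column 226. That is about 8 px (4 mm) from the prediction, so I refit with it.

```bash
cat > fit2.py <<'E'
from fit import *
C=load('wrist1'); k=512/800
def res2(p):
    a=proj(C,W(p,L(.17,p[3],-.147)))-np.array([467,102])*k; b=proj(C,W(p,L(.17,p[3],-.247)))-np.array([462,309])*k
    s=proj(C,W(p,(0,-.125,.15)))-np.array([226,60])*k
    return np.concatenate([res(p),a,b,[s[0]*1.]])
r=least_squares(res2,np.load('p.npy'),loss='soft_l1'); p=r.x
print(p.round(4)); print(r.fun.round(1))
print('mark',p[5]+.5,'grip',W(p,L(.17,p[3],-.197)))
np.save('p.npy',p)
g=W(p,L(.17,p[3],-.197)); g[2]-=.019
print(goto(g+[0,0,.08],p[2]),goto(g,p[2]))
E
python3 fit2.py
```

```text
[ 0.5201  0.0573 -0.1254 -0.9841  0.1859  0.1312  0.1474]
[-1.7 -1.8 -0.8 -0.2 -0.8 -0.9  0.6  0.2  2.5  0.8 -1.3 -0.1 -0.2  0.7
  1.8 -1.6  2.1 -1.3 -2.5  1.9  0.2 -0.1  0.3  0.   1.   1.   0.4  0.3
 -0.4]
mark 0.631188278300975 grip [ 0.63589701 -0.15590476  0.24411018]
(array([4.02, 2.89, 4.36]), array([ 0.0008, -0.0029,  0.0046])) (array([ 4.  ,  2.88, 12.36]), array([ 0.0008, -0.0029,  0.0046]))
```

Emit:
play_rows:
  gripper: [-1, -1, -1, -1, -1, -1, 1, 1, 1, 1, 1, 1]
  delta_pos:
    - [2, 1.5, 2]
    - [3.8, 2.9, 5]
    - [3.8, 2.9, 8]
    - [3.8, 2.9, 10.5]
    - [3.8, 2.9, 12.6]
    - [3.8, 2.9, 12.6]
    - [3.8, 2.9, 12.6]
    - [3.8, 2.9, 12.6]
    - [3.8, 2.9, 12.6]
    - [3.8, 2.9, 12.6]
    - [3.8, 2.9, 12.6]
    - [3.8, 2.9, 12.6]
  turn:
    - [0, 0, 0]
    - [0, 0, 0]
    - [0, 0, 0]
    - [0, 0, 0]
    - [0, 0, 0]
    - [0, 0, 0]
    - [0, 0, 0]
    - [0, 0, 0]
    - [0, 0, 0]
    - [0, 0, 0]
    - [0, 0, 0]
    - [0, 0, 0]
  squeeze: 8

```text
time: 3.2
position: [0.6325, -0.1636, 0.2236]
tool_rot: [0.751, 0.66, 0.0, 0.0]
ft_force: [-0.4, -0.7, -0.2]
grip_width: 0.0348
grip_force: 0.0
```

Run:
```python
from h import *
print(robot.get_obs())
snap('scene','s2');snap('top','t2')
t=cv2.imread('pics/t2.png')[150:263,182:345]; s=cv2.imread('pics/s2.png')[130:268,182:345]
cv2.imwrite('pics/c2.png',cv2.resize(s,None,fx=4.3,fy=4.3,interpolation=cv2.INTER_CUBIC))
```

```text
{'time': 3.2, 'q': array([-4.23888020e-01,  5.65492917e-01,  1.35566874e+00,  3.49443810e-05,
        1.22038974e+00, -2.95948321e-01]), 'joint_velocities': array([ 0.00145504,  0.00150658, -0.0018479 ,  0.0017276 ,  0.00065247,
        0.0005057 ]), 'joint_torque': array([ 2.06491353e-05, -4.62831187e+01, -1.82453585e+01,  5.83058456e-02,
        5.81340550e-02,  7.56810380e-06]), 'position': array([ 0.63250018, -0.16362323,  0.22358524]), 'tool_rot': array([7.50867115e-01, 6.60453310e-01, 2.34619644e-05, 1.20155799e-05]), 'ft_force': array([-0.43348514, -0.68119874, -0.21259309]), 'moment': array([-0.00398635, -0.10224327, -0.03932628]), 'grip_force': 0.0, 'grip_width': 0.03476708991125724}
```

View pics/c2.png

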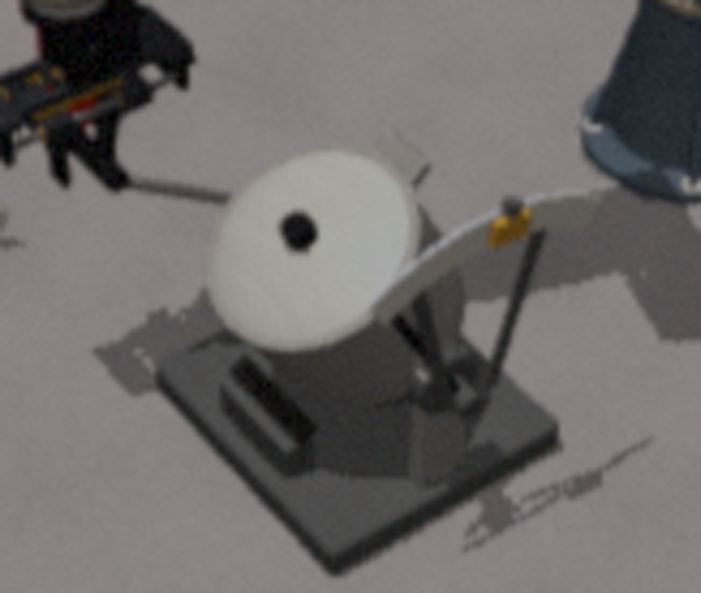

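The fingers are still closing around the bar, and the knob is visible at about (251,184) in the scene image. I'll finish closing and set up a knob-based angle estimator.

Emit:
play_rows:
  gripper: [1, 1, 1, 1]
  delta_pos:
    - [0, 0, 0]
    - [0, 0, 0]
    - [0, 0, 0]
    - [0, 0, 0]
  turn:
    - [0, 0, 0]
    - [0, 0, 0]
    - [0, 0, 0]
    - [0, 0, 0]
  squeeze: 8

```text
time: 3.8
position: [0.6316, -0.1635, 0.223]
tool_rot: [0.751, 0.66, -0.001, -0.001]
ft_force: [-1.2, -0.1, -2.6]
grip_width: 0.021
grip_force: 8.1
```

```bash
cat > est.py <<'E'
from h import *
from fit import W,L
p=np.load('p.npy')
TH=np.linspace(-.1,1.1,601)
def knob(img,c,rk,rad=14):
    g=cv2.cvtColor(img,cv2.COLOR_RGB2GRAY) if img.ndim==3 else img
    path=np.array([proj(c,W(p,L(rk,t-.5,0))) for t in TH])
    n,lab,st,ce=cv2.connectedComponentsWithStats((g<75).astype(np.uint8))
    out=[]
    for i in range(1,n):
        if 15<st[i,4]<140 and max(st[i,2],st[i,3])<15:
            d=np.linalg.norm(path-ce[i],axis=1)
            # must be surrounded by bright lid
            x,y,w,h=st[i,:4]; ring=g[max(y-3,0):y+h+3,max(x-3,0):x+w+3]
            if d.min()<rad and np.percentile(ring,75)>110: out.append((d.min(),ce[i],st[i,4],TH[d.argmin()]))
    return sorted(out,key=lambda o:o[0])
E
python3 - <<'E'
from est import *
for n in('s0','s2','t0','t2'):
    print(n,knob(cv2.imread(f'pics/{n}.png'),load(n),.14))
o=robot.get_obs(); print(o['position'],o['ft_force'],o['grip_width'],o['grip_force'])
# triangulate knob
A=[];b=[]
for n in('s0','t0'):
    k=knob(cv2.imread(f'pics/{n}.png'),load(n),.14)
    if k:
        O,d=ray(load(n),*k[0][1]); M=np.eye(3)-np.outer(d,d); A.append(M); b.append(M@O)
if len(A)==2:
    X=np.linalg.solve(sum(A),sum(b)); ax=W(p,(0,0,.15)); s=X-ax; c_,s_=np.cos(p[2]),np.sin(p[2])
    print('knob stand',c_*s[0]+s_*s[1],-s_*s[0]+c_*s[1],s[2])
a=[]
for i in range(3):
    c=robot.camera('scene'); a.append(knob(c['color'],c,.14)[0][1])
print(a)
E
```

```text
s0 [(np.float64(1.0134720784646054), array([251. , 183.5]), np.int32(52), np.float64(-0.005999999999999978))]
s2 [(np.float64(1.0789153264125713), array([251.08163265, 183.51020408]), np.int32(49), np.float64(-0.003999999999999976))]
t0 [(np.float64(2.6382495052125874), array([253. , 187.5]), np.int32(76), np.float64(0.08800000000000005))]
t2 [(np.float64(2.626753893699522), array([252.97297297, 187.59459459]), np.int32(74), np.float64(0.09000000000000005))]
[ 0.63164707 -0.16349794  0.22301168] [-1.15360021 -0.09466079 -2.61938509] 0.02096707238604095 8.086081892251968
knob stand 0.05976684698902714 -0.0067874860654839435 0.10976408963000242
[array([251.08163265, 183.51020408]), array([251.08163265, 183.51020408]), array([251.08163265, 183.51020408])]
```

```bash
cat > ctl.py <<'E'
from est import *
import json,os
RK,YK=.125,-.007
pc,ps=np.cos(p[2]),np.sin(p[2])
def stand(X):
    s=np.asarray(X)-W(p,(0,0,.15)); return np.array([pc*s[0]+ps*s[1],-ps*s[0]+pc*s[1],s[2]])
def grip():
    o=robot.get_obs(); g=stand(o['position']+[0,0,.019]); return o,np.arctan2(-g[0],g[2]),np.hypot(g[0],g[2]),g
CAL={}
def theta(c,name):
    path=np.array([proj(c,W(p,[-RK*np.sin(t-.5),YK,.15+RK*np.cos(t-.5)])) for t in TH])
    g=cv2.cvtColor(c['color'],cv2.COLOR_RGB2GRAY).astype(float)
    k=[q for q in knob(c['color'],c,RK)]
    if not k: return np.nan
    x,y=np.round(k[0][1]).astype(int); w=np.clip(110-g[y-7:y+8,x-7:x+8],0,60)
    vy,vx=np.mgrid[y-7:y+8,x-7:x+8]; ce=np.array([(w*vx).sum(),(w*vy).sum()])/w.sum()
    d=np.linalg.norm(path-ce,axis=1); return TH[d.argmin()]
def dl(f,fc): return np.array([-17*(np.sin(f)-np.sin(fc)),-17*(np.cos(f)-np.cos(fc))]).round(2)
E
python3 - <<'E'
from ctl import *
o,f,r,g=grip(); print('phi',f,'r',r,g)
for n in('scene','top'): c=robot.camera(n); print(n,theta(c,n))
for t in (-.9,-.7,-.5,-.35,-.2,-.1): print(t,dl(t,f))
E
```

```text
phi -0.9836775478950432 r 0.16611967946749454 [ 0.13830132 -0.20508332  0.09202442]
scene 0.0020000000000000157
top 0.006000000000000019
-0.9 [-0.84 -1.15]
-0.7 [-3.2  -3.58]
-0.5 [-6.  -5.5]
-0.35 [-8.32 -6.55]
-0.2 [-10.78  -7.24]
-0.1 [-12.46  -7.5 ]
```

Emit:
play_rows:
  gripper: [1, 1, 1, 1, 1, 1, 1, 1, 1, 1, 1, 1]
  delta_pos:
    - [0, -0.84, -1.15]
    - [0, -2, -2.5]
    - [0, -3.2, -3.58]
    - [0, -4.6, -4.6]
    - [0, -6, -5.5]
    - [0, -7.2, -6.1]
    - [0, -8.32, -6.55]
    - [0, -9.5, -6.93]
    - [0, -10.78, -7.24]
    - [0, -11.6, -7.39]
    - [0, -12.46, -7.5]
    - [0, -12.46, -7.5]
  turn:
    - [0, 0, 0]
    - [0, 0, 0]
    - [0, 0, 0]
    - [0, 0, 0]
    - [0, 0, 0]
    - [0, 0, 0]
    - [0, 0, 0]
    - [0, 0, 0]
    - [0, 0, 0]
    - [0, 0, 0]
    - [0, 0, 0]
    - [0, 0, 0]

```text
time: 5.55
position: [0.5095, -0.148, 0.2996]
tool_rot: [0.751, 0.66, 0.001, 0.001]
ft_force: [-0.7, -1.1, -8.8]
grip_width: 0.0219
grip_force: 8.0
```

Run:
```python
from ctl import *
o,f,r,g=grip(); print('phi',f,'r',r,g,o['time'],o['ft_force'],o['grip_width'])
c=snap('scene','s3'); print(theta(c,'scene')); c=snap('top','t3'); print(theta(c,'top'))
for t in (0.1,.15,.2): print(t,dl(t,f))
w=snap('wrist','w3')
```

```text
phi -0.089610527622527 r 0.1692404320765628 [ 0.01514544 -0.20495953  0.16856138] 5.55 [-0.73262024 -1.08349284 -8.84065731] 0.021877486463420307
0.0020000000000000157
0.008000000000000021
0.1 [-3.22  0.02]
0.15 [-4.06  0.12]
0.2 [-4.9   0.27]
```

View pics/w3.png

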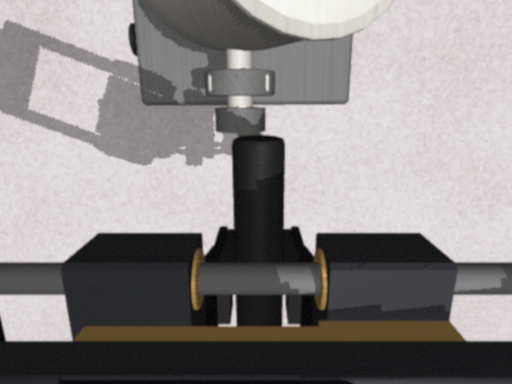

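The wrist view shows the bar (column 259) held firmly between the pads, above the axle. Next I write the filter and controller, and raise the handle to just under the lift threshold.

Emit:
play_rows:
  gripper: [1, 1, 1, 1, 1, 1]
  delta_pos:
    - [0, -0.8, 0]
    - [0, -1.6, 0.05]
    - [0, -2.4, 0.1]
    - [0, -3.2, 0.15]
    - [0, -3.2, 0.15]
    - [0, -3.2, 0.15]
  turn:
    - [0, 0, 0]
    - [0, 0, 0]
    - [0, 0, 0]
    - [0, 0, 0]
    - [0, 0, 0]
    - [0, 0, 0]

```text
time: 6.45
position: [0.4772, -0.144, 0.2978]
tool_rot: [0.751, 0.66, -0.0, 0.001]
ft_force: [-0.1, -0.2, 6.3]
grip_width: 0.0216
grip_force: 8.0
```

Emit:
play_rows:
  gripper: [1, 1, 1, 1, 1, 1, 1]
  delta_pos:
    - [0, -0.4, 0.05]
    - [0, -0.8, 0.1]
    - [0, -1.2, 0.15]
    - [0, -1.6, 0.2]
    - [0, -1.95, 0.25]
    - [0, -1.95, 0.25]
    - [0, -1.95, 0.25]
  turn:
    - [0, 0, 0]
    - [0, 0, 0]
    - [0, 0, 0]
    - [0, 0, 0]
    - [0, 0, 0]
    - [0, 0, 0]
    - [0, 0, 0]

```text
time: 7.48
position: [0.4577, -0.1413, 0.2941]
tool_rot: [0.751, 0.66, -0.0, -0.0]
ft_force: [2.2, -3.3, -2.6]
grip_width: 0.0212
grip_force: 8.0
```

Emit:
play_rows:
  gripper: [1, 1, 1, 1, 1]
  delta_pos:
    - [0, -0.3, 0.05]
    - [0, -0.6, 0.1]
    - [0, -0.9, 0.15]
    - [0, -1.2, 0.25]
    - [0, -1.2, 0.25]
  turn:
    - [0, 0, 0]
    - [0, 0, 0]
    - [0, 0, 0]
    - [0, 0, 0]
    - [0, 0, 0]

```text
time: 8.25
position: [0.4456, -0.1398, 0.2919]
tool_rot: [0.751, 0.66, -0.0, 0.0]
ft_force: [2.7, -4.9, -4.1]
grip_width: 0.0215
grip_force: 8.0
```

```bash
CREEP=1 python3 run.py 0.05 4
```

```text
t 8.4 z [np.float64(0.0), np.float64(0.001), np.float64(0.0)] pred 0.0 x [0.   0.   0.65 0.54] phi 0.296 r 0.1682 F [ 2.3 -4.8 -4.2] sd [0.    0.012 0.089 0.078]
[[0, -2.3, 0.9], [0, -1.1, 0.4], [0, -0.4, 0.1], [0, -0.2, 0.0]] -> th,om [0.054 0.03 ]
```

Emit:
play_rows:
  gripper: [1, 1, 1, 1]
  delta_pos:
    - [0, -0.3, 0.1]
    - [0, -0.6, 0.2]
    - [0, -0.9, 0.3]
    - [0, -0.9, 0.3]
  turn:
    - [0, 0, 0]
    - [0, 0, 0]
    - [0, 0, 0]
    - [0, 0, 0]

```text
time: 8.9
position: [0.4368, -0.1387, 0.2893]
tool_rot: [0.751, 0.66, -0.0, 0.0]
ft_force: [1.4, -4.9, -0.2]
grip_width: 0.0217
grip_force: 8.0
```

```bash
CREEP=1 python3 run.py 0.05 4
```

```text
t 9.05 z [np.float64(0.0), np.float64(0.001), np.float64(0.0)] pred 0.0 x [0.   0.   0.65 0.54] phi 0.351 r 0.1687 F [ 2.  -4.2  0.8] sd [0.03  0.328 0.089 0.078]
[[0, -1.4, 0.6], [0, -0.1, 0.1], [0, 0.5, -0.2], [0, 0.7, -0.2]] -> th,om [0.055 0.026]
```

Emit:
play_rows:
  gripper: [1, 1, 1, 1]
  delta_pos:
    - [0, -0.3, 0.1]
    - [0, -0.6, 0.25]
    - [0, -0.9, 0.35]
    - [0, -0.9, 0.35]
  turn:
    - [0, 0, 0]
    - [0, 0, 0]
    - [0, 0, 0]
    - [0, 0, 0]

```text
time: 9.55
position: [0.4277, -0.1372, 0.2854]
tool_rot: [0.751, 0.66, -0.0, -0.0]
ft_force: [1.1, -4.7, 2.9]
grip_width: 0.0219
grip_force: 8.0
```

```bash
CREEP=1 python3 run.py 0.05 4
```

```text
t 9.7 z [np.float64(0.008), np.float64(0.011), np.float64(0.016)] pred 0.0 x [0.   0.   0.65 0.54] phi 0.409 r 0.1685 F [ 1.4 -4.3  2. ] sd [0.03  0.326 0.089 0.078]
[[0, -0.5, 0.2], [0, 0.9, -0.3], [0, 1.5, -0.6], [0, 1.6, -0.6]] -> th,om [0.056 0.022]
```

```bash
python3 - <<'E'
import json
s=json.load(open('st.json')); s.update(plan=[],air=1,x=[.02,.09,.65,.578],P=[[1e-4,0,0,0],[0,.004,0,0],[0,0,.008,0],[0,0,0,.003]])
json.dump(s,open('st.json','w'))
E
V=.25 python3 run.py 0.63 4
```

```text
t 9.85 z [np.float64(0.02), np.float64(0.025), np.float64(0.028)] pred 0.02 x [0.032 0.077 0.656 0.58 ] phi 0.409 r 0.1685 F [ 0.4 -4.   1.4] sd [0.011 0.156 0.065 0.05 ]
[[0, -1.8, 0.9], [0, -1.1, 0.5], [0, -0.5, 0.2], [0, -0.0, 0.0]] -> th,om [0.174 0.296]
```

Emit:
play_rows:
  gripper: [1, 1, 1, 1]
  delta_pos:
    - [0, -1.8, 0.9]
    - [0, -1.1, 0.5]
    - [0, -0.5, 0.2]
    - [0, 0, 0]
  turn:
    - [0, 0, 0]
    - [0, 0, 0]
    - [0, 0, 0]
    - [0, 0, 0]

```text
time: 10.35
position: [0.428, -0.1364, 0.2853]
tool_rot: [0.751, 0.66, 0.0, -0.001]
ft_force: [1.0, -1.0, -1.2]
grip_width: 0.0219
grip_force: 8.0
```

```bash
V=.25 python3 run.py 0.63 4
```

```text
t 10.5 z [np.float64(0.2), np.float64(0.221), np.float64(0.242)] pred 0.174 x [0.262 0.427 0.657 0.568] phi 0.41 r 0.1682 F [ 0.4  0.5 -2.2] sd [0.007 0.07  0.048 0.042]
[[0, 1.5, -0.6], [0, 1.9, -0.7], [0, 2.2, -0.8], [0, 2.5, -0.9]] -> th,om [0.414 0.259]
```

Emit:
play_rows:
  gripper: [1, 1, 1, 1]
  delta_pos:
    - [0, 1.5, -0.6]
    - [0, 1.9, -0.7]
    - [0, 2.2, -0.8]
    - [0, 2.5, -0.9]
  turn:
    - [0, 0, 0]
    - [0, 0, 0]
    - [0, 0, 0]
    - [0, 0, 0]

```text
time: 11.0
position: [0.4522, -0.1397, 0.2943]
tool_rot: [0.751, 0.66, -0.0, -0.001]
ft_force: [-0.5, 2.8, -0.1]
grip_width: 0.0216
grip_force: 8.0
```

```bash
V=.25 python3 run.py 0.63 4
```

```text
t 11.15 z [np.float64(0.472), np.float64(0.493), np.float64(0.518)] pred 0.414 x [0.545 0.559 0.683 0.541] phi 0.254 r 0.1688 F [-0.2  4.5  0.7] sd [0.006 0.06  0.027 0.016]
[[0, 3.3, -0.5], [0, 4.5, -0.5], [0, 5.1, -0.5], [0, 5.2, -0.5]] -> th,om [ 0.653 -0.008]
```

Emit:
play_rows:
  gripper: [1, 1, 1]
  delta_pos:
    - [0, 3.5, -0.5]
    - [0, 4.8, -0.5]
    - [0, 5.3, -0.5]
  turn:
    - [0, 0, 0]
    - [0, 0, 0]
    - [0, 0, 0]

```text
time: 11.52
position: [0.5056, -0.1472, 0.2994]
tool_rot: [0.751, 0.661, -0.0, -0.0]
ft_force: [-0.6, 2.7, 2.5]
grip_width: 0.0218
grip_force: 8.0
```

```bash
python3 - <<'E'
import json;s=json.load(open('st.json'))
f=s['f'];s['plan']=[f-.212,f-.292,f-.322];json.dump(s,open('st.json','w'))
E
V=.25 python3 run.py 0.63 4
```

```text
t 11.68 z [np.float64(0.634), np.float64(0.629), np.float64(0.628)] pred 0.636 x [ 0.622 -0.106  0.682  0.542] phi -0.063 r 0.1688 F [0.8 4.  1. ] sd [0.006 0.048 0.021 0.012]
[[0, -1.6, 0.0], [0, -1.2, -0.0], [0, -0.9, -0.0], [0, -0.8, -0.0]] -> th,om [0.628 0.016]
```

Emit:
play_rows:
  gripper: [1, 1, 1, 1]
  delta_pos:
    - [0, -1.6, 0]
    - [0, -1.2, 0]
    - [0, -0.9, 0]
    - [0, -0.8, 0]
  turn:
    - [0, 0, 0]
    - [0, 0, 0]
    - [0, 0, 0]
    - [0, 0, 0]

```text
time: 12.18
position: [0.4977, -0.1467, 0.2996]
tool_rot: [0.751, 0.66, -0.0, 0.0]
ft_force: [-0.8, 1.3, 0.4]
grip_width: 0.022
grip_force: 8.0
```

```bash
sed -i "s#    c=robot.camera(n); z=#    c=robot.camera(n); cv2.imwrite(f'pics/r_{n}.png',c['color'][:,:,::-1]); z=#" run.py; V=.25 python3 run.py 0.63 4
python3 - <<'E'
import cv2,numpy as np
a=cv2.imread('pics/r_scene.png')[150:230,250:330];b=cv2.imread('pics/r_top.png')[150:230,170:250]
cv2.imwrite('pics/m1.png',cv2.resize(np.hstack([a,b]),None,fx=5,fy=5,interpolation=cv2.INTER_CUBIC))
E
```

```text
t 12.32 z [np.float64(0.62), np.float64(0.617), np.float64(0.62)] pred 0.628 x [ 0.617 -0.022  0.682  0.543] phi -0.019 r 0.1686 F [-1.8  1.5  1.1] sd [0.006 0.05  0.021 0.012]
[[0, -0.7, 0.0], [0, -0.3, 0.0], [0, -0.1, 0.0], [0, -0.0, 0.0]] -> th,om [0.631 0.009]
```

View pics/m1.png

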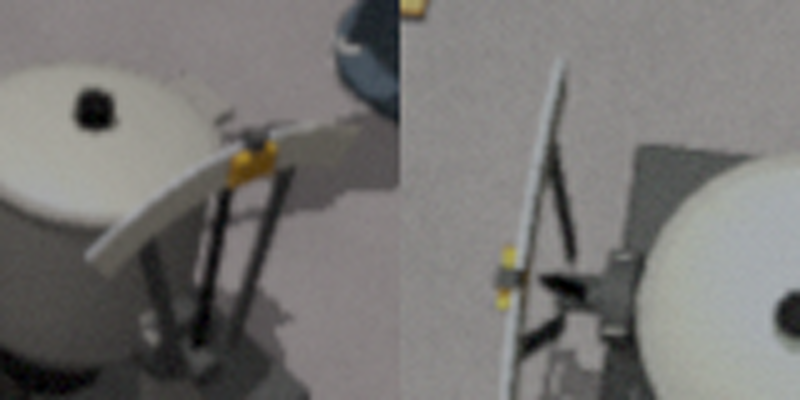

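In the top crop the pointer tip (545,283) lines up with the tab centre (507,279) along the axle direction, so it is over the tab. I'll hold it there.

Emit:
play_rows:
  gripper: [1, 1, 1, 1]
  delta_pos:
    - [0, -0.7, 0]
    - [0, -0.3, 0]
    - [0, -0.1, 0]
    - [0, 0, 0]
  turn:
    - [0, 0, 0]
    - [0, 0, 0]
    - [0, 0, 0]
    - [0, 0, 0]

```text
time: 12.82
position: [0.4975, -0.1466, 0.2995]
tool_rot: [0.751, 0.66, -0.0, -0.0]
ft_force: [-1.5, -0.0, 0.4]
grip_width: 0.0216
grip_force: 8.0
```

```bash
V=.25 python3 run.py 0.63 5
```

```text
t 12.97 z [np.float64(0.622), np.float64(0.619), np.float64(0.622)] pred 0.631 x [ 0.619 -0.024  0.682  0.545] phi -0.018 r 0.1685 F [-0.9 -0.7  0.1] sd [0.006 0.05  0.022 0.012]
[[0, -0.7, 0.0], [0, -0.3, -0.0], [0, -0.1, -0.0], [0, -0.0, 0.0], [0, -0.0, 0.0]] -> th,om [0.631 0.001]
```

Emit:
play_rows:
  gripper: [1, 1, 1, 1, 1]
  delta_pos:
    - [0, -0.7, 0]
    - [0, -0.3, 0]
    - [0, -0.1, 0]
    - [0, 0, 0]
    - [0, 0, 0]
  turn:
    - [0, 0, 0]
    - [0, 0, 0]
    - [0, 0, 0]
    - [0, 0, 0]
    - [0, 0, 0]

```text
time: 13.6
position: [0.4976, -0.1465, 0.2996]
tool_rot: [0.751, 0.66, -0.0, 0.0]
ft_force: [-1.0, -1.7, 0.9]
grip_width: 0.022
grip_force: 8.0
```

```bash
V=.25 python3 run.py 0.63 5
```

```text
t 13.75 z [np.float64(0.63), np.float64(0.627), np.float64(0.63)] pred 0.631 x [ 0.628 -0.009  0.682  0.544] phi -0.018 r 0.1686 F [-0.1 -1.6  1.3] sd [0.006 0.053 0.022 0.013]
[[0, -0.2, 0.0], [0, -0.1, 0.0], [0, -0.1, 0.0], [0, -0.0, 0.0], [0, -0.0, 0.0]] -> th,om [0.63  0.001]
```

Emit:
play_rows:
  gripper: [1, 1, 1, 1, 1]
  delta_pos:
    - [0, -0.2, 0]
    - [0, -0.1, 0]
    - [0, -0.1, 0]
    - [0, 0, 0]
    - [0, 0, 0]
  turn:
    - [0, 0, 0]
    - [0, 0, 0]
    - [0, 0, 0]
    - [0, 0, 0]
    - [0, 0, 0]

```text
time: 14.38
position: [0.4975, -0.1465, 0.2996]
tool_rot: [0.751, 0.66, -0.0, 0.0]
ft_force: [-1.0, -2.9, 0.7]
grip_width: 0.0216
grip_force: 8.0
```

```bash
V=.25 python3 run.py 0.63 6
```

```text
t 14.53 z [np.float64(0.63), np.float64(0.627), np.float64(0.63)] pred 0.63 x [ 0.629 -0.006  0.682  0.544] phi -0.018 r 0.1686 F [-1.5 -3.   0.8] sd [0.006 0.053 0.023 0.013]
[[0, -0.1, 0.0], [0, -0.1, 0.0], [0, -0.0, 0.0], [0, -0.0, 0.0], [0, -0.0, 0.0], [0, -0.0, 0.0]] -> th,om [ 0.63 -0.  ]
```

Emit:
play_rows:
  gripper: [1, 1, 1, 1, 1, 1]
  delta_pos:
    - [0, -0.1, 0]
    - [0, -0.1, 0]
    - [0, 0, 0]
    - [0, 0, 0]
    - [0, 0, 0]
    - [0, 0, 0]
  turn:
    - [0, 0, 0]
    - [0, 0, 0]
    - [0, 0, 0]
    - [0, 0, 0]
    - [0, 0, 0]
    - [0, 0, 0]

```text
time: 15.28
position: [0.4975, -0.1465, 0.2996]
tool_rot: [0.751, 0.66, -0.0, 0.0]
ft_force: [-1.9, -4.4, 0.3]
grip_width: 0.0218
grip_force: 8.0
```

```bash
V=.25 python3 run.py 0.63 6
```

```text
t 15.43 z [np.float64(0.63), np.float64(0.625), np.float64(0.63)] pred 0.63 x [ 0.628 -0.006  0.682  0.544] phi -0.018 r 0.1686 F [-1.4 -4.3  2.2] sd [0.006 0.056 0.023 0.013]
[[0, -0.2, 0.0], [0, -0.1, 0.0], [0, -0.0, 0.0], [0, -0.0, 0.0], [0, -0.0, 0.0], [0, -0.0, 0.0]] -> th,om [ 0.63 -0.  ]
```

Emit:
play_rows:
  gripper: [1, 1, 1, 1, 1, 1, 1, 1]
  delta_pos:
    - [0, -0.1, 0]
    - [0, -0.1, 0]
    - [0, 0, 0]
    - [0, 0, 0]
    - [0, 0, 0]
    - [0, 0, 0]
    - [0, 0, 0]
    - [0, 0, 0]
  turn:
    - [0, 0, 0]
    - [0, 0, 0]
    - [0, 0, 0]
    - [0, 0, 0]
    - [0, 0, 0]
    - [0, 0, 0]
    - [0, 0, 0]
    - [0, 0, 0]

```text
time: 16.42
position: [0.4975, -0.1465, 0.2996]
tool_rot: [0.751, 0.66, -0.0, 0.0]
ft_force: [-2.6, -5.4, 1.2]
grip_width: 0.0212
grip_force: 8.0
```

```bash
V=.25 python3 run.py 0.63 8
```

```text
t 16.57 z [np.float64(0.622), np.float64(0.619), np.float64(0.62)] pred 0.629 x [ 0.618 -0.027  0.682  0.544] phi -0.018 r 0.1686 F [-1.4 -4.6  0.3] sd [0.006 0.061 0.024 0.015]
[[0, -0.8, 0.0], [0, -0.3, 0.0], [0, -0.1, 0.0], [0, -0.0, 0.0], [0, 0.0, 0.0], [0, -0.0, 0.0], [0, -0.0, 0.0], [0, -0.0, 0.0]] -> th,om [ 0.631 -0.002]
```

Emit:
play_rows:
  gripper: [1, 1, 1, 1, 1, 1, 1, 1]
  delta_pos:
    - [0, -0.8, 0]
    - [0, -0.3, 0]
    - [0, -0.1, 0]
    - [0, 0, 0]
    - [0, 0, 0]
    - [0, 0, 0]
    - [0, 0, 0]
    - [0, 0, 0]
  turn:
    - [0, 0, 0]
    - [0, 0, 0]
    - [0, 0, 0]
    - [0, 0, 0]
    - [0, 0, 0]
    - [0, 0, 0]
    - [0, 0, 0]
    - [0, 0, 0]

```text
time: 17.58
position: [0.4974, -0.146, 0.2995]
tool_rot: [0.751, 0.66, 0.0, -0.0]
ft_force: [-1.9, -2.7, 1.1]
grip_width: 0.0215
grip_force: 8.0
```

```bash
V=.25 python3 run.py 0.63 5
```

```text
t 17.73 z [np.float64(0.632), np.float64(0.629), np.float64(0.632)] pred 0.631 x [0.631 0.    0.682 0.544] phi -0.017 r 0.1685 F [-1.4 -2.3  0.1] sd [0.007 0.061 0.025 0.014]
[[0, 0.0, -0.0], [0, 0.0, -0.0], [0, -0.0, -0.0], [0, -0.0, -0.0], [0, -0.0, -0.0]] -> th,om [0.63 0.  ]
```

The pointer was over the tab for more than 6 s. Now I lower it.

```bash
V=.25 python3 run.py 0.0 5
```

```text
t 17.88 z [np.float64(0.632), np.float64(0.629), np.float64(0.632)] pred 0.63 x [0.631 0.002 0.682 0.544] phi -0.018 r 0.1685 F [-0.7 -2.   0.1] sd [0.006 0.053 0.025 0.013]
[[0, 2.8, 0.3], [0, 1.6, 0.1], [0, 0.6, 0.0], [0, -0.1, -0.0], [0, -0.6, -0.0]] -> th,om [ 0.451 -0.283]
```

Emit:
play_rows:
  gripper: [1, 1, 1, 1, 1]
  delta_pos:
    - [0, 2.8, 0.3]
    - [0, 1.6, 0.1]
    - [0, 0.6, 0]
    - [0, -0.1, 0]
    - [0, -0.6, 0]
  turn:
    - [0, 0, 0]
    - [0, 0, 0]
    - [0, 0, 0]
    - [0, 0, 0]
    - [0, 0, 0]

```text
time: 18.5
position: [0.4909, -0.145, 0.2999]
tool_rot: [0.751, 0.66, 0.001, 0.0]
ft_force: [0.8, 1.0, 0.5]
grip_width: 0.0214
grip_force: 8.0
```

```bash
V=.25 python3 run.py 0.0 4
```

```text
t 18.65 z [np.float64(0.458), np.float64(0.441), np.float64(0.426)] pred 0.451 x [ 0.412 -0.318  0.684  0.545] phi 0.02 r 0.1689 F [0.4 1.  1.9] sd [0.006 0.057 0.025 0.013]
[[0, -0.6, 0.1], [0, -1.3, 0.1], [0, -1.8, 0.2], [0, -2.2, 0.2]] -> th,om [ 0.261 -0.27 ]
```

Emit:
play_rows:
  gripper: [1, 1, 1, 1]
  delta_pos:
    - [0, -0.6, 0.1]
    - [0, -1.3, 0.1]
    - [0, -1.8, 0.2]
    - [0, -2.2, 0.2]
  turn:
    - [0, 0, 0]
    - [0, 0, 0]
    - [0, 0, 0]
    - [0, 0, 0]

```text
time: 19.15
position: [0.4694, -0.1424, 0.2973]
tool_rot: [0.751, 0.66, 0.0, -0.0]
ft_force: [1.7, 2.2, -0.2]
grip_width: 0.0216
grip_force: 8.0
```

```bash
V=.2 python3 run.py 0.0 4
```

```text
t 19.3 z [np.float64(0.254), np.float64(0.239), np.float64(0.226)] pred 0.261 x [ 0.209 -0.332  0.684  0.545] phi 0.151 r 0.1682 F [2.  2.9 1. ] sd [0.006 0.051 0.022 0.014]
[[0, -1.3, 0.2], [0, -1.6, 0.3], [0, -1.9, 0.4], [0, -2.1, 0.4]] -> th,om [ 0.087 -0.206]
```

Emit:
play_rows:
  gripper: [1, 1, 1, 1]
  delta_pos:
    - [0, -1.3, 0.2]
    - [0, -1.6, 0.3]
    - [0, -1.9, 0.4]
    - [0, -2.1, 0.4]
  turn:
    - [0, 0, 0]
    - [0, 0, 0]
    - [0, 0, 0]
    - [0, 0, 0]

```text
time: 19.8
position: [0.449, -0.1402, 0.2933]
tool_rot: [0.751, 0.66, 0.0, 0.0]
ft_force: [2.9, 1.7, -2.3]
grip_width: 0.0218
grip_force: 8.0
```

```bash
V=.15 python3 run.py 0.0 3
```

```text
t 19.95 z [np.float64(0.084), np.float64(0.073), np.float64(0.062)] pred 0.087 x [ 0.05  -0.246  0.684  0.546] phi 0.276 r 0.1687 F [ 2.4  1.1 -1. ] sd [0.006 0.048 0.02  0.017]
[[0, -0.8, 0.3], [0, -1.5, 0.5], [0, -1.9, 0.7]] -> th,om [0.    0.013]
```

Emit:
play_rows:
  gripper: [1, 1, 1, 1, 1]
  delta_pos:
    - [0, -0.9, 0.3]
    - [0, -1.1, 0.4]
    - [0, -1.0, 0.3]
    - [0, -0.6, 0.2]
    - [0, 0, 0]
  turn:
    - [0, 0, 0]
    - [0, 0, 0]
    - [0, 0, 0]
    - [0, 0, 0]
    - [0, 0, 0]

```text
time: 20.58
position: [0.4487, -0.1402, 0.2934]
tool_rot: [0.751, 0.66, -0.001, -0.001]
ft_force: [0.8, -0.3, -1.1]
grip_width: 0.0218
grip_force: 8.0
```

Run:
```python
from ctl import *
for n in('scene','top'): c=robot.camera(n); print(n,theta(c,n))
o,f,r,g=grip(); print(o['time'],f,r,o['ft_force'])
for t in (.2,.1,0,-.1,-.2,-.3,-.4,-.5,-.6,-.7,-.8,-.9,-.97): print(t,(100*np.array([-.1685*np.sin(t)-g[0],g[2]-.1685*np.cos(t)])).round(1))
```

```text
scene 0.0020000000000000157
top 0.006000000000000019
20.675 0.2706333241866749 0.1688441530333835 [ 0.99136706 -1.00084102 -0.02581627]
0.2 [ 1.2 -0.2]
0.1 [ 2.8 -0.5]
0 [ 4.5 -0.6]
-0.1 [ 6.2 -0.5]
-0.2 [ 7.9 -0.2]
-0.3 [9.5 0.2]
-0.4 [11.1  0.7]
-0.5 [12.6  1.5]
-0.6 [14.   2.4]
-0.7 [15.4  3.4]
-0.8 [16.6  4.5]
-0.9 [17.7  5.8]
-0.97 [18.4  6.7]
```

The kettle is back on its rest. I'll take the handle back to its drooped position.

Emit:
play_rows:
  gripper: [1, 1, 1, 1, 1, 1, 1, 1, 1, 1, 1, 1]
  delta_pos:
    - [0, 1.2, -0.2]
    - [0, 2.8, -0.5]
    - [0, 4.5, -0.6]
    - [0, 6.2, -0.5]
    - [0, 7.9, -0.2]
    - [0, 9.5, 0.2]
    - [0, 11.1, 0.7]
    - [0, 12.6, 1.5]
    - [0, 14, 2.4]
    - [0, 15.4, 3.5]
    - [0, 16.6, 4.6]
    - [0, 17.7, 5.9]
  turn:
    - [0, 0, 0]
    - [0, 0, 0]
    - [0, 0, 0]
    - [0, 0, 0]
    - [0, 0, 0]
    - [0, 0, 0]
    - [0, 0, 0]
    - [0, 0, 0]
    - [0, 0, 0]
    - [0, 0, 0]
    - [0, 0, 0]
    - [0, 0, 0]

```text
time: 22.18
position: [0.6245, -0.1624, 0.2333]
tool_rot: [0.751, 0.66, -0.0, -0.001]
ft_force: [-2.4, 1.1, -0.9]
grip_width: 0.021
grip_force: 8.0
```

Emit:
play_rows:
  gripper: [1, 1, -1, -1, -1, -1, -1, -1, -1, -1, -1, -1]
  delta_pos:
    - [0, 0.6, 0.7]
    - [0, 0.6, 0.8]
    - [0, 0.6, 0.8]
    - [0, 0.6, 0.8]
    - [0, 0.6, 0.8]
    - [0, 0.6, 0.8]
    - [0, 0.6, 0.8]
    - [0, 0.6, 0.8]
    - [0, 0.6, 0.8]
    - [0, 0.6, 0.8]
    - [0, 0.6, 0.8]
    - [0, 0.6, 0.8]
  turn:
    - [0, 0, 0]
    - [0, 0, 0]
    - [0, 0, 0]
    - [0, 0, 0]
    - [0, 0, 0]
    - [0, 0, 0]
    - [0, 0, 0]
    - [0, 0, 0]
    - [0, 0, 0]
    - [0, 0, 0]
    - [0, 0, 0]
    - [0, 0, 0]

```text
time: 23.68
position: [0.6304, -0.1634, 0.2265]
tool_rot: [0.751, 0.66, -0.0, -0.0]
ft_force: [0.9, -1.1, -0.6]
grip_width: 0.0868
grip_force: 0.0
```

Run:
```python
from ctl import *
for n in('scene','top'): c=robot.camera(n); print(n,theta(c,n))
snap('wrist','w9')
o,f,r,g=grip(); print(o['time'],f,r,o['ft_force'],o['grip_width'])
```

```text
scene 0.0020000000000000157
top 0.006000000000000019
23.825 -0.9621187043458307 0.1670768682315287 [ 0.1303368  -0.26962122 -0.5463531 ] 0.08722600798340809
```

View pics/w9.png

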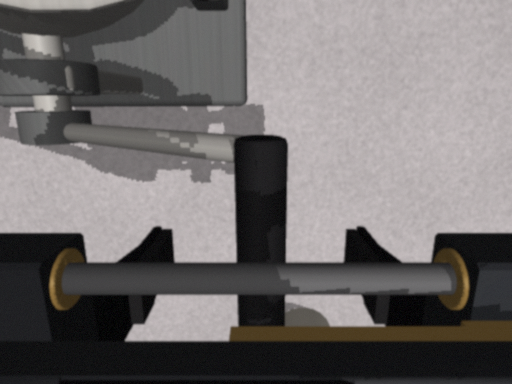

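The wrist view shows the bar (column 261) free between the open fingers at columns 160 and 358. I'll back off straight up.

Emit:
play_rows:
  gripper: [-1, -1, -1, -1, -1, -1, -1, -1, -1, -1]
  delta_pos:
    - [0, 0, -2]
    - [0, 0, -4.5]
    - [0, 0, -7.5]
    - [0, 0, -11]
    - [0, 0, -14]
    - [0, 0, -14]
    - [0, 0, -14]
    - [0, 0, -14]
    - [0, 0, -14]
    - [0, 0, -14]
  turn:
    - [0, 0, 0]
    - [0, 0, 0]
    - [0, 0, 0]
    - [0, 0, 0]
    - [0, 0, 0]
    - [0, 0, 0]
    - [0, 0, 0]
    - [0, 0, 0]
    - [0, 0, 0]
    - [0, 0, 0]

```text
time: 25.08
position: [0.6302, -0.1634, 0.3658]
tool_rot: [0.751, 0.66, -0.0, -0.001]
ft_force: [0.1, -0.4, 0.6]
grip_width: 0.0869
grip_force: 0.0
```

Run:
```python
from ctl import *
a=[theta(robot.camera(n),n) for n in('scene','top')]; o=robot.get_obs(); print(a,o['time'],o['ft_force'])
if max(a)<.02: print(robot.hand_in())
```

```text
[np.float64(0.0020000000000000157), np.float64(0.006000000000000019)] 25.175 [-0.49203376 -0.76162068  0.05058208]
the job is handed in; nothing more can be done
None
```

Job handed in at 25 s, with no verdict returned: by camera readings the pointer stayed over the brass tab for about 6 s (at roughly 0.62–0.63 rad), then the kettle was lowered gently onto its rest and the handle released.

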